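# Hang the tool caddy on the tool board's keyhole stud

### The job

Pick up the empty orange tool caddy and hang it on the tool board: pass the keyhole in its back wall over the brass headed stud, then push it down along the slot until it is fully home and locked behind the head, and let go. Work gently by feel - the stud can sit a little to one side of its mark and must not be rammed - and leave the other things on the table where they are.

Things in the scene. Friction and masses are not known exactly. Their poses are not given: they have to be found in the camera images.
- caddy: Orange open-topped painted steel tool caddy standing upright on the table, about 0.3 kg. Outside 60 mm along its x, 56 mm along its y (grip it across this width from above), 80 mm tall. Origin: centre of its underside; z up. Its back wall (4 mm thick) is on its +x side and carries the keyhole; the other walls are 3 to 4 mm thick, the floor 4 mm.
- keyhole (a point): Centre of the keyhole's entry opening, on the outer face of the back wall: 30 mm to +x of the caddy's axis, 30 mm above its underside. The opening is 24 mm wide and high; from 11 mm above its centre it tapers into a slot 11 mm wide that begins 18 mm and ends 28 mm above the centre. Axes as the caddy's: x out of the back wall, z up.
- slot_end (a point): Where the stud's axis lies when the caddy is fully home, on the outer face of the back wall: 24 mm above point keyhole (the caddy slides down 24 mm from entry to home). Axes as the caddy's.
- board: Plywood tool board fixed to the table: 320 mm along its y, 150 mm tall, foot 12 mm high reaching 20 mm out in front. Origin: bottom middle of the front face, at table level; the face looks along -x; z up. A clay tool hangs 135 mm to each side, 8 mm proud. To hang, the caddy's x axis points the same way as the board's.
- track_mark (a point): Middle of the aluminium track on the board's front face, 125 mm above the table, axes as the board's (x into the board, y along the track). The brass stud stands out to -x at this height, up to 14 mm to either side along y: where is not reported, find it by feel or sight. Shank 8 mm thick; head 18 mm across, underside 11.5 mm and outer face 16.5 mm from the board.
- pads_mark (a point): On the board's face 18 mm below track_mark. At this height, 21 mm either side of the stud, are two blue sprung pads 12 mm square, faces 10.5 mm off the board, pressed back up to 5.5 mm at 1.5 N per mm in all. They push the caddy's wall against the head: its weight alone does not slide it home. Rubber stops 14 mm above the stud are 5 mm proud. Over 25 N from the caddy damages stud or board.
- bisque_cup: Bystander: terracotta cup, 68 mm across, 75 mm tall; origin at its underside. Not to be disturbed.
- glaze_jar: Bystander: amber glass jar, 64 mm across, 85 mm tall; origin at its underside. Not to be disturbed.
- bowl: Bystander: white bowl, 150 mm across, 60 mm tall; origin at its underside. Not to be disturbed.
- spatula: Bystander: spatula lying on the table; origin at its underside. Not to be disturbed.
- mug: Bystander: blue mug, 76 mm across, 90 mm tall; origin at its underside. Not to be disturbed.

How it is judged (in metres and radians):
On the way, in this order (a step that is already met when the one before it is completed fails the run):
1. the stud's head has passed through the caddy's entry opening (back wall behind the head, caddy still high) (x of slot_end in the frame of track_mark above -0.0095 m and y of slot_end in the frame of track_mark between -0.02 and 0.02 m and z of slot_end in the frame of track_mark between 0.016 and 0.032 m), for 0.1 s.
2. the caddy has been slid down until the stud is at the end of the slot (x of slot_end in the frame of track_mark above -0.0095 m and y of slot_end in the frame of track_mark between -0.018 and 0.018 m and z of slot_end in the frame of track_mark between -0.005 and 0.0035 m), for 0.2 s.
At the end, for the whole second after the job is handed in: The caddy hangs at rest on the stud, released: its slot end is at the stud's height (at most 3.5 mm above the mark, 5 mm below), within 18 mm of the mark along the track, the back wall's outer face within 9.5 mm of the board, upright and square to the board within 0.17 rad (all of step 2 and angle between the x axis of caddy and the x axis of board, either way round below 0.17 rad and angle between caddy's own z axis and vertical below 0.17 rad and linear speed of caddy below 0.02 m/s); the robot touches nothing.
It fails at once if the caddy presses on the stud, its carriage or the board with more than 25 N (contact force between caddy and board above 25 N).
It fails at once if the robot itself presses on the board with more than 25 N (contact force between any of the fingers, the arm and board above 25 N).
It fails at once if a bystander is moved by more than 20 mm (distance of any of bisque_cup, glaze_jar, bowl, spatula, mug from where it was at the start of the episode above 0.02 m).
It also fails if it takes over 67 s, if anything falls off the work surface, if the arm or the gripper's body presses on something with over 40 N, if the wrist force passes 120 N, or if a joint passes its speed limit or range.

### The arm

A 6-joint arm with a two-finger parallel gripper is mounted at the origin on the work surface. World frame = base frame: x ahead of the robot, y to its left, z up, the work surface at z = 0. Lengths are in m, angles in degrees, forces in N, time in s.
With the tool pointing down it reaches from about 0.25 to 0.725 m from the base axis. Payload 9.7 kg.
Tool frame: the origin (TCP) lies on the centre line of the jaws, within the pads' length; the fingertips stand 19 mm ahead of it and the grasp point (between the pads) is the TCP (bot.tcp_to_tips is the z of the fingertips in the tool frame, in m); z points along the fingers, y is the line along which they close (so a half turn about z gives the same grasp; the last joint's range is limited). The gripper opens to 85 mm and grips with 20 to 120 N. Pads are 22 mm wide; open, the fingers measure 114 mm over their backs; the gripper's body (76 mm by 85 mm) begins 54 mm behind the grasp point. The pads swing forward as they close: fully open they stand 13 mm farther back than shut.
Start: joints at [63.598, 4.979, 10.078, 95.1, 0, 90], TCP at [0.245, 0.493, 0.25] pointing down, gripper open.
Joint ranges: [-179.16, 179.16], [-48.56, 103.87], [-65.8, 70.77], [-126.05, 130.52], [-82.76, 87.17], [-180, 180]. Speed limits (degrees/s): [127.2, 127.2, 147.25, 180, 180, 180].

### API

Orientations are given as [roll, pitch, yaw] about the fixed x, y, z axes, in that order (R = Rz(yaw) Ry(pitch) Rx(roll)).
In Python, from workcell import bot gives the robot as it stands. The module is installed in compiled form; this text tells all that it offers.
- The arm moves only by the tool play_rows, never from a script. Its argument "increments" is a list of rows, each an object with "slide": the shift along the tool's x, y, z in mm, a list of three; "angular": the turn, a rotation vector about the tool's x, y, z in degrees, a list of three; "claw": the opening, from -1 (shut) to 1 (fully open). In form: [{"slide": [x, y, z], "angular": [rx, ry, rz], "claw": claw}, ...]. A call has 1 to 8 rows; each row shifts and turns the commanded pose from where the row before left it, along the tool's axes as they then stand; what a row does not reach is not made up. A row lasts 1/10 s, in which the tool goes at most 50 mm and 8.59 degrees, less where a joint would pass 70% of its speed; a pose out of reach is approached as far as the arm can. A call is refused whole if a number of a shift passes 50 or a number of a turn 8.59, either way. A call with a gripper value outside its range is refused whole. The fingers move at their own pace and stop on an object; "squeeze" is the grip in N (left out, the last holds). Time passes only in rows, so rows that do not move let the fingers close. It gives the time, the measured TCP pose, the force, the opening and the grip force at its end, in the units of the state.
- bot.get_obs(): the state, without advancing time (a new reading comes with each control period).
- bot.camera(name): name is "side" or "top" or "wrist"; returns the picture (400x640x3 uint8, red, green, blue); there is no depth.
- bot.camera_info(name): a dict with "fovy" (degrees; the focal length in pixels is half the picture's height over the tangent of half this angle, whatever the lens; pixels are square), "cx", "cy" (the principal point, pixels), "R" (3x3) and "t" (3): a world point X has camera coordinates R X + t. Camera axes: x right, y down, z forward; pixel columns grow to the right and rows downward; lengths in m; the calibration is good to about 2 mm. A picture is of the moment at which its call begins: read the wrist's pose just before it. camera_info takes no time and is no camera call; for the wrist camera it gives the pose at the moment of the call.
- bot.job_done(): hands the job in; it is judged then, once.
The state is a dict: "time": time; "q": joint angles; "qd": joint speeds; "joint_efforts": joint torques, N m; "ee_pos": TCP position; "tcp_rot": TCP orientation; "wrist_force": force on the tool from outside, world axes, zero at the start; "torque": the same for the moment, N m; "opening": finger opening in m; "grasp_force": force on a finger pad.
Only numpy, scipy, OpenCV 4.12 (cv2) and the standard library are available. Lean on these libraries where they do the work, as an engineer would, in place of code of your own. Each camera call takes 0.05 s, during which the arm holds its last target. There are 200 camera calls.

## Working session

There is one attempt and no reset: what is moved stays moved. The work goes in short steps, Python scripts to look and compute and a tool call to move; the robot and the scene stay as the last step left them, time stands still between calls to the robot, and variables do not carry over. Pictures are saved under pics/ and viewed, at most 10 in all, crops included, and the job is handed in when it is done.

Besides the shell and the picture viewer there is one more tool, called after "Request:" in YAML: its name, and indented under it one key for each argument. play_rows: Moves the arm, as the interface text tells. Its arguments: {"type":"object","properties":{"increments":{"type":"array"},"squeeze":{"type":"number"}},"required":["increments"]}

```bash
mkdir -p pics
cat > h.py <<'E'
import numpy as np, cv2
from workcell import bot
def snap(n,f):
    i=bot.camera_info(n); im=bot.camera(n); cv2.imwrite(f'pics/{f}.png',im[:,:,::-1]); np.savez(f'pics/{f}.npz',R=np.array(i['R']),t=np.array(i['t']),f=200/np.tan(np.radians(i['fovy'])/2),c=[i['cx'],i['cy']]); return im
def ray(f,u,v):
    d=np.load(f'pics/{f}.npz'); R,t=d['R'],d['t']
    r=R.T@np.array([(u-d['c'][0])/d['f'],(v-d['c'][1])/d['f'],1]); return -R.T@t, r
def onplane(f,u,v,val,ax=2):
    o,r=ray(f,u,v); return o+r*(val-o[ax])/r[ax]
def proj(f,X):
    d=np.load(f'pics/{f}.npz'); p=d['R']@np.array(X)+d['t']; return d['f']*p[:2]/p[2]+d['c']
E
python3 - <<'E'
from h import *
a=snap('top','top0');b=snap('side','side0')
for n in('top0','side0'): print(n,ray(n,320,200))
print(bot.get_obs())
E
```

```text
top0 (array([ 0.50873337, -0.08375022,  1.10432455]), array([ 0.09038639,  0.0049007 , -0.9959198 ]))
side0 (array([ 0.3692673 , -0.85665474,  1.01602366]), array([ 0.17702671,  0.63378199, -0.75304705]))
{'time': 0.1, 'q': array([ 6.35980315e+01,  5.00702693e+00,  1.00377208e+01,  9.51012649e+01,
       -2.28955853e-03,  9.00017845e+01]), 'qd': array([-0.04668792, -0.0916627 ,  0.0531212 , -0.07803873, -0.05810415,
       -0.05342726]), 'joint_efforts': array([ 6.44564861e-04, -5.21561265e+01,  4.65654051e+01,  1.60651153e-02,
        1.28725600e-05, -2.29636129e-05]), 'ee_pos': array([0.24448509, 0.49244563, 0.24965141]), 'tcp_rot': array([-1.79929429e+02,  2.29175480e-03,  1.53596250e+02]), 'wrist_force': array([-0.69656543,  0.57546925,  0.15965755]), 'torque': array([-0.00849796,  0.01312071,  0.03655313]), 'grasp_force': 0.0, 'opening': 0.08548766090379555}
```

View pics/top0.png

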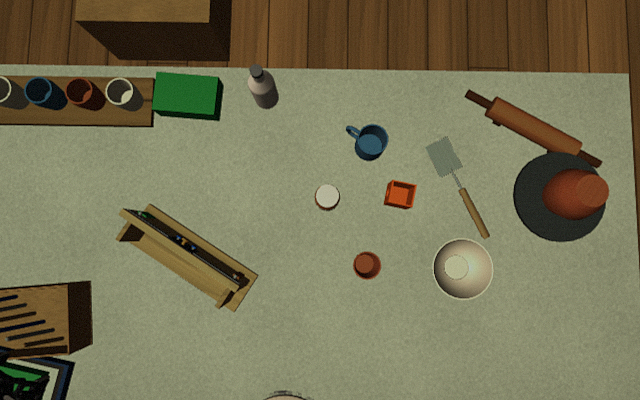

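View pics/side0.png

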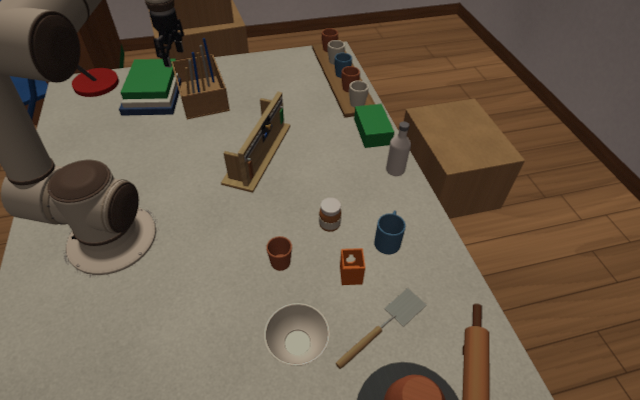

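Run:
```python
from h import *
a=cv2.imread('pics/top0.png');b=cv2.imread('pics/side0.png')
c=lambda im,x,y,w,h,s:cv2.resize(im[y:y+h,x:x+w],(w*s,h*s),interpolation=cv2.INTER_CUBIC)
L=c(a,110,195,150,120,3) ; M=c(b,215,85,85,110,5)[:360]
T=c(a,375,170,50,50,4); S=c(b,330,240,50,50,4)
o=np.zeros((600,800,3),np.uint8)
o[:360,:450]=L; o[360:560,:200]=T; o[360:560,220:420]=S; M=c(b,220,85,75,110,5); o[:550,425:800]=M
cv2.imwrite('pics/crop.png',o)
```

```text
(no output)
```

View pics/crop.png

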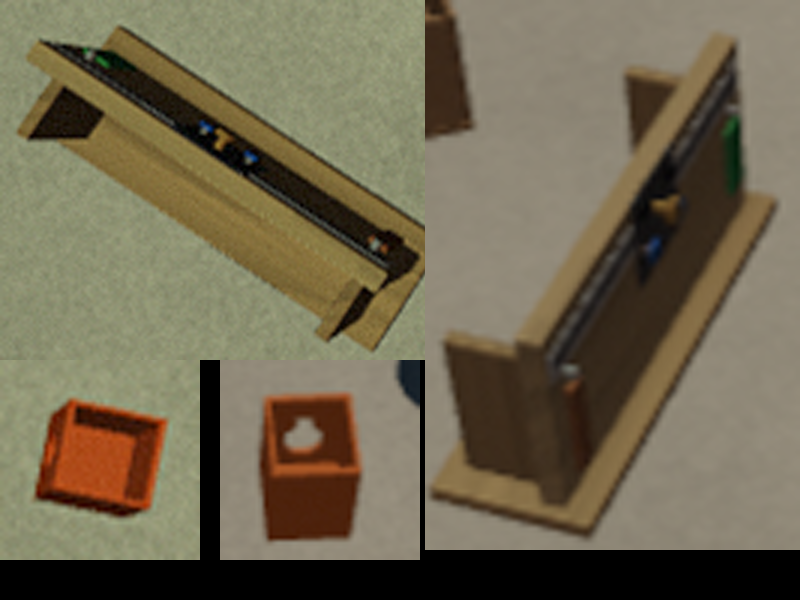

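```bash
cat > m.py <<'E'
from h import *
from scipy.optimize import minimize
for n,u,v,z in [('top0',126,208.3,.15),('top0',239.3,287.7,.15),('top0',150.7,204,.012),('side0',282.6,92.4,.15),('side0',244.6,155.4,.15),('side0',290.6,125.6,.012),('side0',253,191.6,.012),('top0',185,241,.125),('side0',268,126.6,.125),('top0',327,197,.085),('side0',331,207,.085),('top0',367,263,.075),('side0',280,245,.075),('top0',370,140,.09),('side0',391,222,.09)]: print(n,u,v,onplane(n,u,v,z).round(4))
masks={}
for n,(x,y,w,h) in {'top0':(375,165,55,55),'side0':(325,235,60,60)}.items():
    im=cv2.imread(f'pics/{n}.png'); hsv=cv2.cvtColor(im,cv2.COLOR_BGR2HSV)
    m=((hsv[...,0]<14)&(hsv[...,1]>150)).astype(np.uint8); k=np.zeros_like(m);k[y:y+h,x:x+w]=m[y:y+h,x:x+w]
    cs=max(cv2.findContours(k,0,2)[0],key=cv2.contourArea); k[:]=0; cv2.fillPoly(k,[cs],1); masks[n]=k; print(n,k.sum(),cv2.boundingRect(cs))
def corners(p):
    c,s=np.cos(p[2]),np.sin(p[2])
    return [[p[0]+c*a-s*b,p[1]+s*a+c*b,z] for a in(-.03,.03) for b in(-.028,.028) for z in(0,.08)]
def cost(p):
    e=0
    for n,k in masks.items():
        P=np.array([proj(n,X) for X in corners(p)]); q=np.zeros((400,640),np.uint8)
        hull=cv2.convexHull(np.float32(P)); big=np.zeros((1600,2560),np.uint8)
        cv2.fillConvexPoly(q,np.int32(np.round(hull*16)),255,cv2.LINE_AA,4)
        e+=np.abs(q/255.-k).sum()
    return e
best=min((minimize(cost,[x0,y0,np.radians(yw)],method='Nelder-Mead',options=dict(initial_simplex=[[x0,y0,np.radians(yw)],[x0+.01,y0,np.radians(yw)],[x0,y0+.01,np.radians(yw)],[x0,y0,np.radians(yw+12)]])) for x0,y0 in [onplane('top0',402,193,.04)[:2]] for yw in(60,75,90,105,120)),key=lambda r:r.fun)
print(best.x,np.degrees(best.x[2]),best.fun)
E
python3 m.py
```

```text
top0 126 208.3 [0.5691 0.3581 0.15  ]
top0 239.3 287.7 [0.3974 0.0961 0.15  ]
top0 150.7 204 [0.59   0.3588 0.012 ]
side0 282.6 92.4 [0.5708 0.3627 0.15  ]
side0 244.6 155.4 [0.4053 0.0874 0.15  ]
side0 290.6 125.6 [0.5915 0.3539 0.012 ]
side0 253 191.6 [0.4134 0.0702 0.012 ]
top0 185 241 [0.4978 0.2294 0.125 ]
side0 268 126.6 [0.4962 0.2292 0.125 ]
top0 327 197 [ 0.6088 -0.0955  0.085 ]
side0 331 207 [ 0.6114 -0.1053  0.085 ]
top0 367 263 [ 0.4524 -0.1941  0.075 ]
side0 280 245 [ 0.4503 -0.1908  0.075 ]
top0 370 140 [ 0.7493 -0.1978  0.09  ]
side0 391 222 [ 0.7529 -0.1983  0.09  ]
top0 717 (384, 180, 33, 29)
side0 809 (340, 249, 25, 36)
[ 0.62152747 -0.27730267  1.2757089 ] 73.09273587863855 212.49803921568628
```

Request:
play_rows:
  increments:
    - {"slide":[-40,-14,0],"angular":[0,0,0],"claw":1}
    - {"slide":[-40,-14,0],"angular":[0,0,0],"claw":1}
    - {"slide":[-40,-14,0],"angular":[0,0,0],"claw":1}
    - {"slide":[-40,-14,0],"angular":[0,0,0],"claw":1}
    - {"slide":[-40,-14,0],"angular":[0,0,0],"claw":1}
    - {"slide":[-40,-14,0],"angular":[0,0,0],"claw":1}
    - {"slide":[-40,-14,0],"angular":[0,0,0],"claw":1}
    - {"slide":[-40,-14,0],"angular":[0,0,0],"claw":1}

```text
time: 0.9
ee_pos: [0.4823, 0.2485, 0.25]
tcp_rot: [-180.0, -0.0, 153.6]
wrist_force: [0.9, 1.6, -0.5]
opening: 0.0854
grasp_force: 0.0
```

Request:
play_rows:
  increments:
    - {"slide":[-40,-14,0],"angular":[0,0,0],"claw":1}
    - {"slide":[-40,-14,0],"angular":[0,0,0],"claw":1}
    - {"slide":[0,0,0],"angular":[0,0,5.75],"claw":1}
    - {"slide":[0,0,0],"angular":[0,0,0],"claw":1}

```text
time: 1.3
ee_pos: [0.5411, 0.1883, 0.2495]
tcp_rot: [-179.9, -0.1, 147.6]
wrist_force: [-0.1, 0.7, 0.0]
opening: 0.0852
grasp_force: 0.0
```

```bash
cat >> h.py <<'E'
def st():
    o=bot.get_obs(); print(round(o['time'],2),o['ee_pos'].round(4),o['tcp_rot'].round(2),'F',o['wrist_force'].round(1),'open',round(o['opening'],4),'g',round(o['grasp_force'],1))
E
python3 - <<'E'
from h import *
st(); snap('wrist','w1')
print(ray('w1',320,200))
o=np.array([.4857,.2245]);bx=np.array([-.8466,.532]);by=np.array([-.532,-.8466])
P=lambda x,y,z: np.r_[o+x*bx+y*by,z]
for X in [(0,0,.15),(-.0165,-.01,.125),(0,.16,.15),(0,-.16,.15)]: print(X,proj('w1',P(*X)).round(0))
# caddy rim check
for u,v in [(392.5,180.5),(416.5,185),(412.5,208)]: print(onplane('top0',u,v,.08).round(4))
E
```

```text
1.3 [0.5411 0.1883 0.2495] [-1.7994e+02 -5.0000e-02  1.4763e+02] F [-0.1  0.7  0. ] open 0.0852 g 0.0
(array([0.48124962, 0.22515322, 0.37299964]), array([ 0.21512189, -0.14370782, -0.96627856]))
(0, 0, 0.15) [325. 115.]
(-0.0165, -0.01, 0.125) [339. 138.]
(0, 0.16, 0.15) [ 72. 116.]
(0, -0.16, 0.15) [579. 114.]
[ 0.6523 -0.2542  0.08  ]
[ 0.6423 -0.3125  0.08  ]
[ 0.5861 -0.3025  0.08  ]
```

View pics/w1.png

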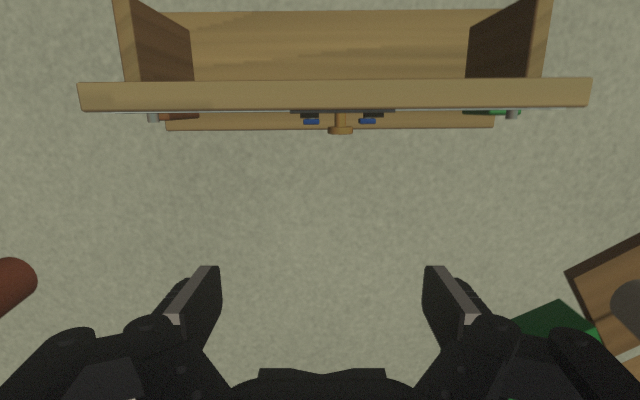

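Run:
```python
from h import *
L=onplane('w1',80,112,.15);R=onplane('w1',591,106,.15); print(L,R,np.linalg.norm(L-R)); d=(R-L)/np.linalg.norm(R-L); print(np.degrees(np.arctan2(d[1],d[0])))
# stud: head outer top edge point
for u,v,z in [(340,134,.125),(340,128,.134)]: 
  p=onplane('w1',u,v,z); m=(L+R)/2; q=(p-m)[:2]; by=-d[:2]; bx=np.array([by[1],-by[0]]); print(p, q@bx,q@by)
for v in(311,368): p=onplane('w1',v,121,.113); print(p,(p-m)[:2]@bx,(p-m)[:2]@by)
```

```text
[0.40167265 0.09481456 0.15      ] [0.56999683 0.36791556 0.15      ] 0.32080708108638784
58.35264294213118
[0.50297004 0.22636945 0.125     ] -0.017208316466734593 -0.004737981497885935
[0.49875485 0.22841893 0.134     ] -0.012544610560155873 -0.00427102868928596
[0.48453843 0.21321534 0.113     ] -0.008419432750318107 0.01613089850949333
[0.50704119 0.2488252  0.113     ] -0.008891760224730403 -0.025990509759441685
```

Request:
play_rows:
  increments:
    - {"slide":[-31.6,-35.1,0],"angular":[0,0,0],"claw":1}
    - {"slide":[-31.6,-35.1,0],"angular":[0,0,0],"claw":1}
    - {"slide":[-31.6,-35.1,0],"angular":[0,0,0],"claw":1}
    - {"slide":[-31.6,-35.1,0],"angular":[0,0,0],"claw":1}
    - {"slide":[-31.6,-35.1,0],"angular":[0,0,0],"claw":1}
    - {"slide":[-31.6,-35.1,0],"angular":[0,0,0],"claw":1}
    - {"slide":[-31.6,-35.1,0],"angular":[0,0,0],"claw":1}
    - {"slide":[-31.6,-35.1,0],"angular":[0,0,0],"claw":1}

```text
time: 2.15
ee_pos: [0.6052, -0.1835, 0.2505]
tcp_rot: [180.0, 0.0, 148.1]
wrist_force: [1.0, -0.1, -0.2]
opening: 0.0855
grasp_force: 0.0
```

Request:
play_rows:
  increments:
    - {"slide":[-31.6,-35.1,0],"angular":[0,0,0],"claw":1}
    - {"slide":[-31.6,-35.1,0],"angular":[0,0,0],"claw":1}
    - {"slide":[0,0,0],"angular":[0,0,8.45],"claw":1}
    - {"slide":[0,0,0],"angular":[0,0,8.45],"claw":1}
    - {"slide":[0,0,0],"angular":[0,0,8.45],"claw":1}
    - {"slide":[0,0,0],"angular":[0,0,8.45],"claw":1}
    - {"slide":[0,0,0],"angular":[0,0,8.45],"claw":1}
    - {"slide":[0,0,0],"angular":[0,0,8.45],"claw":1}

```text
time: 2.95
ee_pos: [0.6216, -0.2746, 0.2504]
tcp_rot: [-180.0, -0.0, 97.1]
wrist_force: [-0.2, -0.4, -0.1]
opening: 0.0853
grasp_force: 0.0
```

Request:
play_rows:
  increments:
    - {"slide":[0,0,0],"angular":[0,0,8.45],"claw":1}
    - {"slide":[0,0,0],"angular":[0,0,8.45],"claw":1}
    - {"slide":[0,0,0],"angular":[0,0,0],"claw":1}
    - {"slide":[0,0,0],"angular":[0,0,0],"claw":1}

```text
time: 3.35
ee_pos: [0.6215, -0.2751, 0.2503]
tcp_rot: [-180.0, -0.0, 80.6]
wrist_force: [-0.6, -0.8, 0.1]
opening: 0.0854
grasp_force: 0.0
```

Run:
```python
from h import *
st(); snap('wrist','w2')
```

```text
3.35 [ 0.6215 -0.2751  0.2503] [-1.800e+02 -1.000e-02  8.065e+01] F [-0.6 -0.8  0.1] open 0.0854 g 0.0
```

View pics/w2.png

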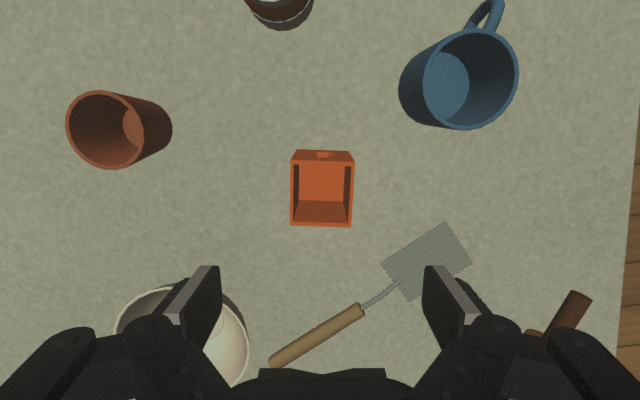

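Run:
```python
from h import *
P=np.array([onplane('w2',u,v,.08) for u,v in[(291.5,161),(354.5,161.5),(290,226),(351.5,227)]])
c=P.mean(0); a=(P[0]+P[1]-P[2]-P[3])[:2]; b=(P[0]+P[2]-P[1]-P[3])[:2]
print(P.round(4),c.round(4),np.linalg.norm(a)/2,np.linalg.norm(b)/2,np.degrees(np.arctan2(a[1],a[0])),np.degrees(np.arctan2(b[1],b[0]))-90)
print(proj('w2',[.6215,-.2751,.08]))
```

```text
[[ 0.6012 -0.2453  0.08  ]
 [ 0.6548 -0.2545  0.08  ]
 [ 0.5888 -0.3035  0.08  ]
 [ 0.644  -0.3135  0.08  ]] [ 0.6222 -0.2792  0.08  ] 0.0597074808613646 0.05526958415656059 78.8217502882524 79.99057173501816
[320.3550518  190.46459052]
```

Request:
play_rows:
  increments:
    - {"slide":[-3.9,1.4,30],"angular":[0,0,1.1],"claw":1}
    - {"slide":[0,0,35],"angular":[0,0,0],"claw":1}
    - {"slide":[0,0,35],"angular":[0,0,0],"claw":1}
    - {"slide":[0,0,30],"angular":[0,0,0],"claw":1}
    - {"slide":[0,0,30],"angular":[0,0,0],"claw":1}
    - {"slide":[0,0,20],"angular":[0,0,0],"claw":1}
    - {"slide":[0,0,10],"angular":[0,0,0],"claw":1}
    - {"slide":[0,0,0],"angular":[0,0,0],"claw":1}

```text
time: 4.2
ee_pos: [0.6214, -0.2796, 0.059]
tcp_rot: [-179.9, -0.0, 79.3]
wrist_force: [-0.0, 0.2, -0.3]
opening: 0.0856
grasp_force: 0.0
```

Request:
play_rows:
  increments:
    - {"slide":[0,0,0],"angular":[0,0,0],"claw":0.4}
    - {"slide":[0,0,0],"angular":[0,0,0],"claw":0.3}
    - {"slide":[0,0,0],"angular":[0,0,0],"claw":0.2}
    - {"slide":[0,0,0],"angular":[0,0,0],"claw":0}
    - {"slide":[0,0,0],"angular":[0,0,0],"claw":-1}
    - {"slide":[0,0,0],"angular":[0,0,0],"claw":-1}
    - {"slide":[0,0,0],"angular":[0,0,0],"claw":-1}
    - {"slide":[0,0,0],"angular":[0,0,0],"claw":-1}
  squeeze: 60

```text
time: 5.0
ee_pos: [0.6227, -0.2804, 0.0622]
tcp_rot: [179.9, 0.0, 79.2]
wrist_force: [-2.0, -0.1, 6.2]
opening: 0.0553
grasp_force: 65.5
```

Request:
play_rows:
  increments:
    - {"slide":[0,0,-10],"angular":[0,0,0],"claw":-1}
    - {"slide":[0,0,-20],"angular":[0,0,0],"claw":-1}
    - {"slide":[0,0,-30],"angular":[0,0,0],"claw":-1}
    - {"slide":[0,0,-30],"angular":[0,0,0],"claw":-1}
    - {"slide":[0,0,-30],"angular":[0,0,0],"claw":-1}
    - {"slide":[0,0,-30],"angular":[0,0,0],"claw":-1}
    - {"slide":[0,0,-25],"angular":[0,0,0],"claw":-1}
    - {"slide":[0,0,-15],"angular":[0,0,0],"claw":-1}

```text
time: 5.8
ee_pos: [0.6222, -0.2801, 0.2534]
tcp_rot: [179.8, 0.0, 79.2]
wrist_force: [0.9, 0.9, -4.1]
opening: 0.0553
grasp_force: 64.7
```

Request:
play_rows:
  increments:
    - {"slide":[20,-7,0],"angular":[0,0,0],"claw":-1}
    - {"slide":[35,-12,0],"angular":[0,0,0],"claw":-1}
    - {"slide":[40,-13.4,0],"angular":[0,0,0],"claw":-1}
    - {"slide":[40,-13.4,0],"angular":[0,0,0],"claw":-1}
    - {"slide":[40,-13.4,0],"angular":[0,0,0],"claw":-1}
    - {"slide":[40,-13.4,0],"angular":[0,0,0],"claw":-1}
    - {"slide":[40,-13.4,0],"angular":[0,0,0],"claw":-1}
    - {"slide":[40,-13.4,0],"angular":[0,0,0],"claw":-1}

```text
time: 6.6
ee_pos: [0.5793, 0.03, 0.251]
tcp_rot: [180.0, -0.0, 79.2]
wrist_force: [1.2, 0.5, -3.1]
opening: 0.0552
grasp_force: 65.3
```

Request:
play_rows:
  increments:
    - {"slide":[40,-13.4,0],"angular":[0,0,0],"claw":-1}
    - {"slide":[40,-13.4,0],"angular":[0,0,0],"claw":-1}
    - {"slide":[40,-13.4,0],"angular":[0,0,0],"claw":-1}
    - {"slide":[25,-9,0],"angular":[0,0,0],"claw":-1}
    - {"slide":[12.5,-4,0],"angular":[0,0,0],"claw":-1}
    - {"slide":[0,0,0],"angular":[0,0,-7],"claw":-1}
    - {"slide":[0,0,0],"angular":[0,0,-7],"claw":-1}
    - {"slide":[0,0,0],"angular":[0,0,-7],"claw":-1}

```text
time: 7.4
ee_pos: [0.5575, 0.1927, 0.2506]
tcp_rot: [180.0, 0.0, 100.4]
wrist_force: [0.1, -0.4, -3.6]
opening: 0.055
grasp_force: 65.2
```

Request:
play_rows:
  increments:
    - {"slide":[0,0,0],"angular":[0,0,-8],"claw":-1}
    - {"slide":[0,0,0],"angular":[0,0,-8],"claw":-1}
    - {"slide":[0,0,0],"angular":[0,0,-8],"claw":-1}
    - {"slide":[0,0,0],"angular":[0,0,-8],"claw":-1}
    - {"slide":[0,0,0],"angular":[0,0,-8],"claw":-1}
    - {"slide":[0,0,0],"angular":[0,0,-8],"claw":-1}
    - {"slide":[0,0,0],"angular":[0,0,0],"claw":-1}
    - {"slide":[0,0,0],"angular":[0,0,0],"claw":-1}

```text
time: 8.2
ee_pos: [0.5575, 0.1926, 0.2505]
tcp_rot: [-180.0, 0.0, 147.9]
wrist_force: [0.7, 0.1, -4.0]
opening: 0.0555
grasp_force: 65.1
```

Run:
```python
from h import *
st(); snap('wrist','w3')
```

```text
8.2 [0.5575 0.1926 0.2505] [-1.8000e+02  1.0000e-02  1.4788e+02] F [ 0.7  0.1 -4. ] open 0.0555 g 65.1
```

View pics/w3.png

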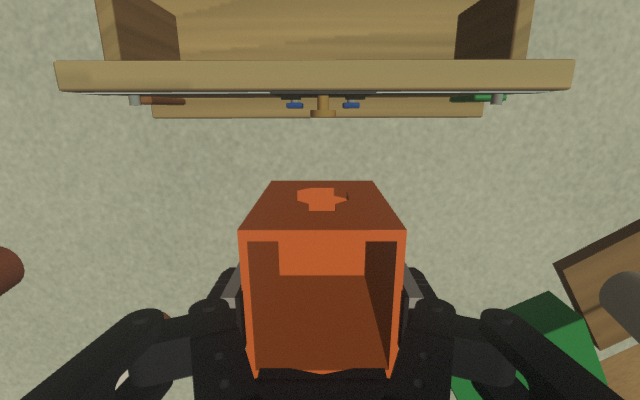

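Run:
```python
from h import *
from scipy.optimize import least_squares
L=onplane('w3',56,93,.15);R=onplane('w3',573.5,88,.15); d=(R-L)/np.linalg.norm(R-L); m=(L+R)/2; by=-d[:2]; bx=np.array([by[1],-by[0]])
print(m,np.linalg.norm(L-R),np.degrees(np.arctan2(bx[1],bx[0])))
p=onplane('w3',323,117,.125); print('stud',p,(p-m)[:2]@bx,(p-m)[:2]@by)
def cor(q):
    c,s=np.cos(q[3]),np.sin(q[3]); return [[q[0]+c*a-s*b,q[1]+s*a+c*b,q[2]+z] for a,b,z in[(.03,.028,.08),(.03,-.028,.08),(.03,.028,0),(.03,-.028,0)]]
uv=np.array([(239,230),(405,229),(272,181),(373,181)])
r=least_squares(lambda q:(np.array([proj('w3',X) for X in cor(q)])-uv).ravel(),[.5575,.1926,.19,2.58],x_scale=.01)
print(r.x,np.degrees(r.x[3]),r.fun.round(1))
q=(r.x[:2]-m[:2]); print('caddy in board',q@bx,q@by); t=bot.get_obs()['ee_pos']; q=t[:2]-m[:2]; print('tcp in board',q@bx,q@by)
```

```text
[0.48606668 0.2304828  0.15      ] 0.3216398353323254 148.48203254234016
stud [0.50307716 0.22648183 0.125     ] -0.016592608465169637 -0.005481765767148749
[0.55626637 0.19257644 0.18587878 2.58717267] 148.23407458446135 [ 0.1 -0.   0.4  0.3  0.3  0.  -1.1 -0.4]
caddy in board -0.079659723223135 -0.00438373274569916
tcp in board -0.08062103982290522 -0.005151177544576812
```

Request:
play_rows:
  increments:
    - {"slide":[0,0.7,10],"angular":[0,0,-0.4],"claw":-1}
    - {"slide":[0,0,15],"angular":[0,0,0],"claw":-1}
    - {"slide":[0,0,15],"angular":[0,0,0],"claw":-1}
    - {"slide":[0,0,15],"angular":[0,0,0],"claw":-1}
    - {"slide":[0,0,15],"angular":[0,0,0],"claw":-1}
    - {"slide":[0,0,15],"angular":[0,0,0],"claw":-1}
    - {"slide":[0,0,8],"angular":[0,0,0],"claw":-1}
    - {"slide":[0,0,0],"angular":[0,0,0],"claw":-1}

```text
time: 9.05
ee_pos: [0.5571, 0.1935, 0.1557]
tcp_rot: [-179.9, -0.1, 148.5]
wrist_force: [-0.3, 0.1, -4.3]
opening: 0.0552
grasp_force: 65.1
```

Request:
play_rows:
  increments:
    - {"slide":[8,0,0],"angular":[0,0,0],"claw":-1}
    - {"slide":[8,0,0],"angular":[0,0,0],"claw":-1}
    - {"slide":[4,0,0],"angular":[0,0,0],"claw":-1}
    - {"slide":[0,0,0],"angular":[0,0,0],"claw":-1}
    - {"slide":[0,0,0],"angular":[0,0,0],"claw":-1}

```text
time: 9.55
ee_pos: [0.5407, 0.2043, 0.1577]
tcp_rot: [180.0, 0.0, 148.6]
wrist_force: [0.0, 0.1, -4.3]
opening: 0.0554
grasp_force: 65.1
```

Run:
```python
from h import *
st(); a=snap('wrist','w4'); b=snap('side','s4'); st()
o=np.zeros((580,800,3),np.uint8); o[:400,:640]=a[:,:,::-1]; c=b[85:195,215:305,::-1]; c=cv2.resize(c,None,fx=4,fy=4,interpolation=cv2.INTER_CUBIC); o[580-440:,800-360:]=c
cv2.imwrite('pics/c4.png',o)
```

```text
9.55 [0.5407 0.2043 0.1577] [1.7996e+02 3.0000e-02 1.4857e+02] F [ 0.   0.1 -4.3] open 0.0554 g 65.1
9.65 [0.5408 0.2041 0.1574] [1.7999e+02 2.0000e-02 1.4855e+02] F [-0.4 -0.7 -3.5] open 0.0551 g 65.1
```

View pics/c4.png

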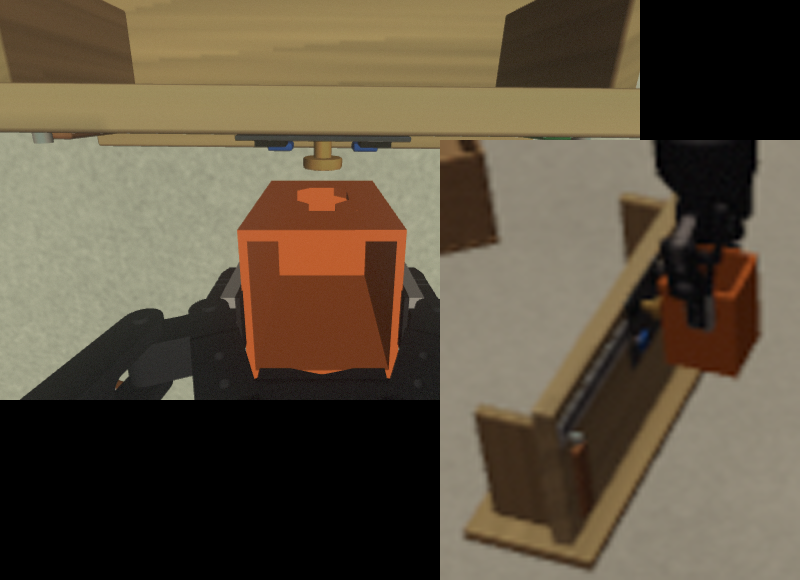

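Request:
play_rows:
  increments:
    - {"slide":[3,0,0],"angular":[0,0,0],"claw":-1}
    - {"slide":[3,0,0],"angular":[0,0,0],"claw":-1}
    - {"slide":[3,0,0],"angular":[0,0,0],"claw":-1}
    - {"slide":[2,0,0],"angular":[0,0,0],"claw":-1}
    - {"slide":[0,0,0],"angular":[0,0,0],"claw":-1}
    - {"slide":[0,0,0],"angular":[0,0,0],"claw":-1}

```text
time: 10.25
ee_pos: [0.5313, 0.2099, 0.1573]
tcp_rot: [180.0, 0.0, 148.6]
wrist_force: [-0.7, -0.5, -4.5]
opening: 0.0553
grasp_force: 65.1
```

Request:
play_rows:
  increments:
    - {"slide":[1.5,0,0],"angular":[0,0,0],"claw":-1}
    - {"slide":[1.5,0,0],"angular":[0,0,0],"claw":-1}
    - {"slide":[1,0,0],"angular":[0,0,0],"claw":-1}
    - {"slide":[0,0,0],"angular":[0,0,0],"claw":-1}
    - {"slide":[0,0,0],"angular":[0,0,0],"claw":-1}

```text
time: 10.75
ee_pos: [0.5279, 0.2119, 0.1573]
tcp_rot: [-180.0, 0.0, 148.6]
wrist_force: [-0.2, 0.2, -3.7]
opening: 0.0552
grasp_force: 65.1
```

Request:
play_rows:
  increments:
    - {"slide":[1.5,0,0],"angular":[0,0,0],"claw":-1}
    - {"slide":[1.5,0,0],"angular":[0,0,0],"claw":-1}
    - {"slide":[1,0,0],"angular":[0,0,0],"claw":-1}
    - {"slide":[0,0,0],"angular":[0,0,0],"claw":-1}
    - {"slide":[0,0,0],"angular":[0,0,0],"claw":-1}

```text
time: 11.25
ee_pos: [0.5246, 0.214, 0.1573]
tcp_rot: [180.0, 0.0, 148.5]
wrist_force: [1.3, -0.6, -4.4]
opening: 0.0553
grasp_force: 65.1
```

Request:
play_rows:
  increments:
    - {"slide":[1,0,0],"angular":[0,0,0],"claw":-1}
    - {"slide":[1,0,0],"angular":[0,0,0],"claw":-1}
    - {"slide":[0,0,0],"angular":[0,0,0],"claw":-1}
    - {"slide":[0,0,0],"angular":[0,0,0],"claw":-1}

```text
time: 11.65
ee_pos: [0.523, 0.2149, 0.1573]
tcp_rot: [180.0, 0.0, 148.5]
wrist_force: [3.3, -2.2, -3.5]
opening: 0.0553
grasp_force: 65.1
```

Request:
play_rows:
  increments:
    - {"slide":[0.8,0,0],"angular":[0,0,0],"claw":-1}
    - {"slide":[0.8,0,0],"angular":[0,0,0],"claw":-1}
    - {"slide":[0,0,0],"angular":[0,0,0],"claw":-1}
    - {"slide":[0,0,0],"angular":[0,0,0],"claw":-1}
    - {"slide":[0,0,0],"angular":[0,0,0],"claw":-1}

```text
time: 12.15
ee_pos: [0.5217, 0.2157, 0.1574]
tcp_rot: [180.0, 0.1, 148.5]
wrist_force: [4.7, -1.8, -4.0]
opening: 0.055
grasp_force: 65.1
```

Run:
```python
from h import *
st(); t=bot.get_obs()['ee_pos']; q=t[:2]-np.array([.48595,.2309]); a=np.radians(148.42); bx=np.array([np.cos(a),np.sin(a)]); by=np.array([-bx[1],bx[0]])
print('tcp in board',q@bx,q@by,'Fx',bot.get_obs()['wrist_force'][:2]@bx,bot.get_obs()['wrist_force'][:2]@by); snap('wrist','w5')
```

```text
12.15 [0.5217 0.2157 0.1574] [1.7999e+02 5.0000e-02 1.4853e+02] F [ 4.7 -1.8 -4. ] open 0.055 g 65.1
tcp in board -0.03843017612711617 -0.005821660809613024 Fx -4.935160185569349 -0.9174985460277932
```

View pics/w5.png

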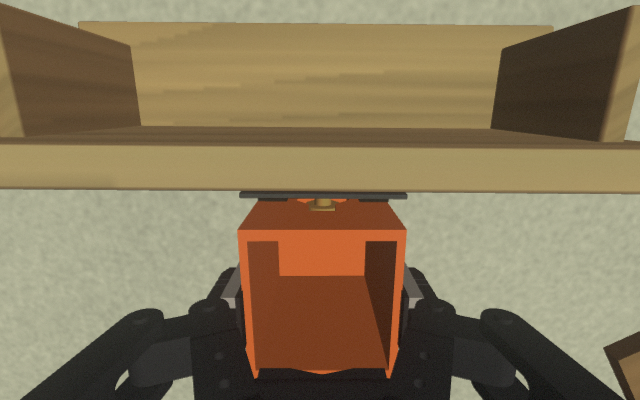

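Request:
play_rows:
  increments:
    - {"slide":[0.8,0,0],"angular":[0,0,0],"claw":-1}
    - {"slide":[0,0,0],"angular":[0,0,0],"claw":-1}
    - {"slide":[0,0,2],"angular":[0,0,0],"claw":-1}
    - {"slide":[0,0,2],"angular":[0,0,0],"claw":-1}
    - {"slide":[0,0,2],"angular":[0,0,0],"claw":-1}
    - {"slide":[0,0,0],"angular":[0,0,0],"claw":-1}
    - {"slide":[0,0,0],"angular":[0,0,0],"claw":-1}

```text
time: 12.9
ee_pos: [0.5215, 0.2163, 0.1519]
tcp_rot: [179.9, 0.1, 148.5]
wrist_force: [5.9, -4.4, -2.5]
opening: 0.0554
grasp_force: 65.5
```

Request:
play_rows:
  increments:
    - {"slide":[0,0,1.5],"angular":[0,0,0],"claw":-1}
    - {"slide":[0,0,1.5],"angular":[0,0,0],"claw":-1}
    - {"slide":[0,0,1],"angular":[0,0,0],"claw":-1}
    - {"slide":[0,0,0],"angular":[0,0,0],"claw":-1}
    - {"slide":[0,0,0],"angular":[0,0,0],"claw":-1}

```text
time: 13.4
ee_pos: [0.5215, 0.2163, 0.148]
tcp_rot: [179.9, 0.1, 148.5]
wrist_force: [7.2, -2.9, -1.3]
opening: 0.055
grasp_force: 65.5
```

Request:
play_rows:
  increments:
    - {"slide":[0,0,1.5],"angular":[0,0,0],"claw":-1}
    - {"slide":[0,0,1.5],"angular":[0,0,0],"claw":-1}
    - {"slide":[0,0,1],"angular":[0,0,0],"claw":-1}
    - {"slide":[0,0,0],"angular":[0,0,0],"claw":-1}
    - {"slide":[0,0,0],"angular":[0,0,0],"claw":-1}

```text
time: 13.9
ee_pos: [0.5215, 0.2163, 0.144]
tcp_rot: [179.9, 0.1, 148.5]
wrist_force: [5.8, -3.5, -1.1]
opening: 0.0556
grasp_force: 65.5
```

Request:
play_rows:
  increments:
    - {"slide":[0,0,1.5],"angular":[0,0,0],"claw":-1}
    - {"slide":[0,0,1.5],"angular":[0,0,0],"claw":-1}
    - {"slide":[0,0,0],"angular":[0,0,0],"claw":-1}
    - {"slide":[0,0,0],"angular":[0,0,0],"claw":-1}

```text
time: 14.3
ee_pos: [0.5215, 0.2163, 0.141]
tcp_rot: [179.9, 0.1, 148.5]
wrist_force: [6.3, -2.5, -1.8]
opening: 0.055
grasp_force: 65.5
```

Request:
play_rows:
  increments:
    - {"slide":[0,0,1],"angular":[0,0,0],"claw":-1}
    - {"slide":[0,0,1],"angular":[0,0,0],"claw":-1}
    - {"slide":[0,0,1],"angular":[0,0,0],"claw":-1}
    - {"slide":[0,0,0],"angular":[0,0,0],"claw":-1}
    - {"slide":[0,0,0],"angular":[0,0,0],"claw":-1}

```text
time: 14.8
ee_pos: [0.5215, 0.2163, 0.1381]
tcp_rot: [179.9, 0.1, 148.5]
wrist_force: [5.5, -2.4, -1.4]
opening: 0.0558
grasp_force: 65.5
```

Request:
play_rows:
  increments:
    - {"slide":[0,0,1],"angular":[0,0,0],"claw":-1}
    - {"slide":[0,0,1],"angular":[0,0,0],"claw":-1}
    - {"slide":[0,0,0],"angular":[0,0,0],"claw":-1}
    - {"slide":[0,0,0],"angular":[0,0,0],"claw":-1}

```text
time: 15.2
ee_pos: [0.5215, 0.2163, 0.1361]
tcp_rot: [179.9, 0.1, 148.5]
wrist_force: [5.4, -2.7, -1.0]
opening: 0.0551
grasp_force: 65.5
```

Down 21.3 mm; now half-millimetre steps until the slot end is felt.

Request:
play_rows:
  increments:
    - {"slide":[0,0,0.5],"angular":[0,0,0],"claw":-1}
    - {"slide":[0,0,0.5],"angular":[0,0,0],"claw":-1}
    - {"slide":[0,0,0],"angular":[0,0,0],"claw":-1}
    - {"slide":[0,0,0],"angular":[0,0,0],"claw":-1}

```text
time: 15.6
ee_pos: [0.5215, 0.2163, 0.1352]
tcp_rot: [179.9, 0.1, 148.5]
wrist_force: [6.3, -3.8, -0.9]
opening: 0.0553
grasp_force: 65.5
```

Request:
play_rows:
  increments:
    - {"slide":[0,0,0.5],"angular":[0,0,0],"claw":-1}
    - {"slide":[0,0,0.3],"angular":[0,0,0],"claw":-1}
    - {"slide":[0,0,0],"angular":[0,0,0],"claw":-1}
    - {"slide":[0,0,0],"angular":[0,0,0],"claw":-1}

```text
time: 16.0
ee_pos: [0.5215, 0.2163, 0.1344]
tcp_rot: [179.9, 0.1, 148.5]
wrist_force: [5.5, -3.2, 0.7]
opening: 0.0552
grasp_force: 65.5
```

Request:
play_rows:
  increments:
    - {"slide":[0,0,0.4],"angular":[0,0,0],"claw":-1}
    - {"slide":[0,0,0],"angular":[0,0,0],"claw":-1}
    - {"slide":[0,0,0],"angular":[0,0,0],"claw":-1}

```text
time: 16.3
ee_pos: [0.5215, 0.2163, 0.134]
tcp_rot: [179.9, 0.1, 148.5]
wrist_force: [5.3, -3.0, 0.4]
opening: 0.0552
grasp_force: 65.5
```

Request:
play_rows:
  increments:
    - {"slide":[0,0,0.4],"angular":[0,0,0],"claw":-1}
    - {"slide":[0,0,0],"angular":[0,0,0],"claw":-1}
    - {"slide":[0,0,0],"angular":[0,0,0],"claw":-1}

```text
time: 16.6
ee_pos: [0.5215, 0.2163, 0.1336]
tcp_rot: [179.9, 0.1, 148.5]
wrist_force: [6.0, -3.0, -0.7]
opening: 0.0553
grasp_force: 65.5
```

Request:
play_rows:
  increments:
    - {"slide":[0,0,0.5],"angular":[0,0,0],"claw":-1}
    - {"slide":[0,0,0],"angular":[0,0,0],"claw":-1}
    - {"slide":[0,0,0],"angular":[0,0,0],"claw":-1}

```text
time: 16.9
ee_pos: [0.5215, 0.2163, 0.1331]
tcp_rot: [179.9, 0.1, 148.5]
wrist_force: [5.3, -3.0, -0.4]
opening: 0.055
grasp_force: 65.6
```

Request:
play_rows:
  increments:
    - {"slide":[0,0,0.5],"angular":[0,0,0],"claw":-1}
    - {"slide":[0,0,0],"angular":[0,0,0],"claw":-1}
    - {"slide":[0,0,0],"angular":[0,0,0],"claw":-1}

```text
time: 17.2
ee_pos: [0.5216, 0.2163, 0.133]
tcp_rot: [179.9, 0.1, 148.5]
wrist_force: [5.7, -3.1, 1.5]
opening: 0.0555
grasp_force: 65.9
```

Request:
play_rows:
  increments:
    - {"slide":[0,0,0.4],"angular":[0,0,0],"claw":-1}
    - {"slide":[0,0,0],"angular":[0,0,0],"claw":-1}
    - {"slide":[0,0,0],"angular":[0,0,0],"claw":-1}

```text
time: 17.5
ee_pos: [0.5216, 0.2163, 0.1328]
tcp_rot: [179.9, 0.1, 148.5]
wrist_force: [5.5, -3.9, 4.8]
opening: 0.0555
grasp_force: 66.0
```

Request:
play_rows:
  increments:
    - {"slide":[0,0,0],"angular":[0,0,0],"claw":0.5}
    - {"slide":[0,0,0],"angular":[0,0,0],"claw":0.7}
    - {"slide":[0,0,0],"angular":[0,0,0],"claw":1}
    - {"slide":[0,0,0],"angular":[0,0,0],"claw":1}
    - {"slide":[0,0,0],"angular":[0,0,0],"claw":1}
    - {"slide":[0,0,0],"angular":[0,0,0],"claw":1}

```text
time: 18.1
ee_pos: [0.5207, 0.2164, 0.1312]
tcp_rot: [-180.0, -0.0, 148.6]
wrist_force: [0.0, 0.5, -0.6]
opening: 0.0857
grasp_force: 0.0
```

Run:
```python
from h import *
st(); snap('wrist','w6')
```

```text
18.1 [0.5207 0.2164 0.1312] [-1.8000e+02 -1.0000e-02  1.4856e+02] F [ 0.   0.5 -0.6] open 0.0857 g 0.0
```

View pics/w6.png

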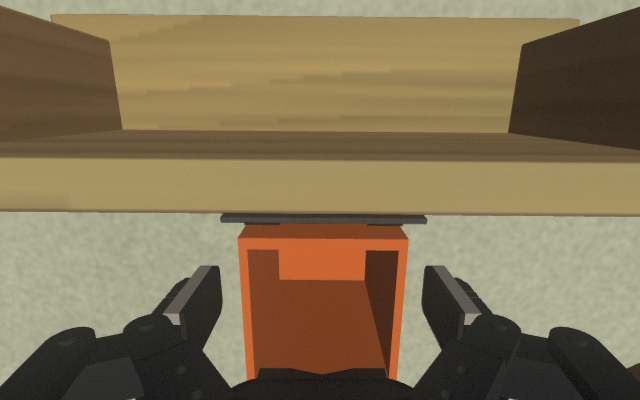

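Request:
play_rows:
  increments:
    - {"slide":[0,0,-5],"angular":[0,0,0],"claw":1}
    - {"slide":[0,0,-10],"angular":[0,0,0],"claw":1}
    - {"slide":[0,0,-20],"angular":[0,0,0],"claw":1}
    - {"slide":[0,0,-30],"angular":[0,0,0],"claw":1}
    - {"slide":[0,0,-30],"angular":[0,0,0],"claw":1}
    - {"slide":[0,0,-15],"angular":[0,0,0],"claw":1}
    - {"slide":[-30,0,0],"angular":[0,0,0],"claw":1}
    - {"slide":[0,0,0],"angular":[0,0,0],"claw":1}

```text
time: 18.95
ee_pos: [0.5482, 0.1997, 0.2424]
tcp_rot: [179.9, 0.1, 148.5]
wrist_force: [-0.5, 0.1, -0.1]
opening: 0.0853
grasp_force: 0.0
```

Run:
```python
from h import *
st(); a=snap('wrist','w7'); b=snap('side','s7')
o=np.zeros((580,800,3),np.uint8); o[:400,:640]=a[:,:,::-1]; c=b[85:195,215:305,::-1]; c=cv2.resize(c,None,fx=4,fy=4,interpolation=cv2.INTER_CUBIC); o[580-440:,800-360:]=c
cv2.imwrite('pics/c7.png',o)
```

```text
18.95 [0.5482 0.1997 0.2424] [1.7992e+02 1.0000e-01 1.4848e+02] F [-0.5  0.1 -0.1] open 0.0853 g 0.0
```

View pics/c7.png

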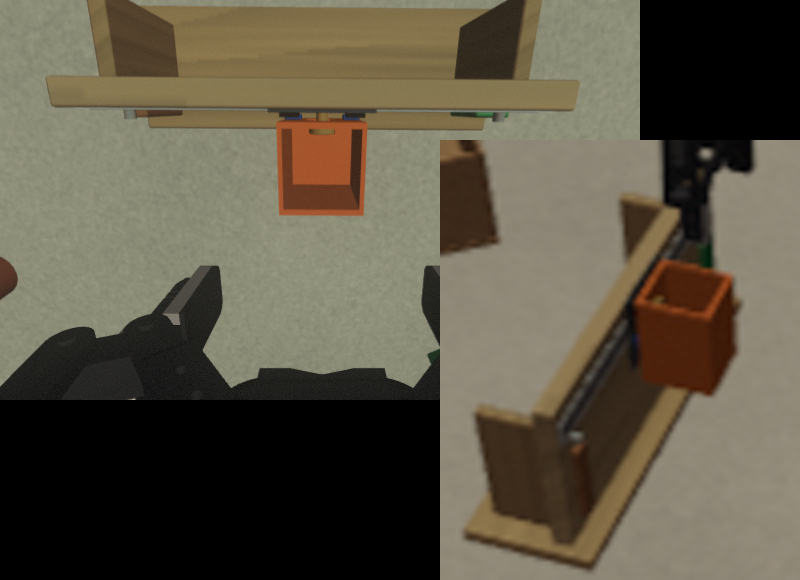

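The caddy hangs upright and square, with the stud head inside its back wall at about (322,131). The gripper is clear of it.

```bash
python3 -c "
from workcell import bot
print(bot.job_done())"
```

```text
the job is handed in; nothing more can be done
None
```

I hung the caddy on the stud, slid it down until I felt the slot end, released it and handed the job in at about 19 s; the final pictures show it upright, square to the board and clear of the gripper (no verdict was returned).

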